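# Shake brass blanks evenly over a two-bay tray

## Task

Pick up the little double-ended steel shaker by its wooden grip and shake its six brass blanks out of its two mouths evenly over the plain two-bay tray: all six in the tray, at least two in each bay. Do not touch the blanks with the fingers, and stand the empty shaker back upright on the bench beside the tray.

Things in the scene. Friction and masses are not known exactly. Their poses are not given: they have to be found in the camera images.
- shaker: Dark steel trough 140 long (x), 29 wide, 23 high, floor and walls 3, open above; both ends are open mouths (x=+-70, no lip), a web at x=0 parts it. Arch in the middle with wooden grip 16 (x) x 40 (y), 49-85 high: pinch from above along x. Loose, 200 g. Origin: centre of underside, on the bench; z up. Level, blanks stay in; an end tipped 30-40 deg down lets its three slide out
- tray: Plain empty steel tray fixed to the bench, 130 (x) x 230 (y) x 20 high, floor and walls 3 thick; a rim-high wall at y = 0 parts it into two bays, each 124 x 110 inside, centres at y = +57 and -57. Origin: centre of underside, on the bench; z up. Not the smaller zinc tray with castings in it
- blank1: Brass hexagon blank, 15 across flats, 12 long, 20 g; one of six alike lying in the shaker, three to each end; this one starts in the end towards the shaker's -x. Origin: its centre; z along the hexagon's axis
- blank2: Brass hexagon blank, 15 across flats, 12 long, 20 g; one of six alike lying in the shaker, three to each end; this one starts in the end towards the shaker's -x. Origin: its centre; z along the hexagon's axis
- blank3: Brass hexagon blank, 15 across flats, 12 long, 20 g; one of six alike lying in the shaker, three to each end; this one starts in the end towards the shaker's -x. Origin: its centre; z along the hexagon's axis
- blank4: Brass hexagon blank, 15 across flats, 12 long, 20 g; one of six alike lying in the shaker, three to each end; this one starts in the end towards the shaker's +x. Origin: its centre; z along the hexagon's axis
- blank5: Brass hexagon blank, 15 across flats, 12 long, 20 g; one of six alike lying in the shaker, three to each end; this one starts in the end towards the shaker's +x. Origin: its centre; z along the hexagon's axis
- blank6: Brass hexagon blank, 15 across flats, 12 long, 20 g; one of six alike lying in the shaker, three to each end; this one starts in the end towards the shaker's +x. Origin: its centre; z along the hexagon's axis

How it is judged (in metres and radians):
On the way:
1. the shaker is lifted off the bench with the blanks still aboard (height (world z) of each of shaker, blank1, blank2, blank3, blank4, blank5, blank6 above 0.03 m), for 0.2 s.
At the end, for the whole second after the job is handed in: all six blanks lie at rest in the tray (centres within its walls, less than 30 mm above the bench), at least two in each bay; the shaker stands at rest upright (within about 6 degrees) on the bench, outside the tray (origins at least 75 mm apart) (x of blank1 in the frame of tray between -0.06 and 0.06 m and y of blank1 in the frame of tray between -0.11 and 0.11 m and z of each of blank1, blank2, blank3, blank4, blank5, blank6 in the frame of tray below 0.03 m and linear speed of each of blank1, blank2, blank3, blank4, blank5, blank6, shaker below 0.02 m/s and x of blank2 in the frame of tray between -0.06 and 0.06 m and y of blank2 in the frame of tray between -0.11 and 0.11 m and x of blank3 in the frame of tray between -0.06 and 0.06 m and y of blank3 in the frame of tray between -0.11 and 0.11 m and x of blank4 in the frame of tray between -0.06 and 0.06 m and y of blank4 in the frame of tray between -0.11 and 0.11 m and x of blank5 in the frame of tray between -0.06 and 0.06 m and y of blank5 in the frame of tray between -0.11 and 0.11 m and x of blank6 in the frame of tray between -0.06 and 0.06 m and y of blank6 in the frame of tray between -0.11 and 0.11 m and (y of each of blank1, blank2 in the frame of tray above 0.004 m or y of each of blank1, blank3 in the frame of tray above 0.004 m or y of each of blank1, blank4 in the frame of tray above 0.004 m or y of each of blank1, blank5 in the frame of tray above 0.004 m or y of each of blank1, blank6 in the frame of tray above 0.004 m or y of each of blank2, blank3 in the frame of tray above 0.004 m or y of each of blank2, blank4 in the frame of tray above 0.004 m or y of each of blank2, blank5 in the frame of tray above 0.004 m or y of each of blank2, blank6 in the frame of tray above 0.004 m or y of each of blank3, blank4 in the frame of tray above 0.004 m or y of each of blank3, blank5 in the frame of tray above 0.004 m or y of each of blank3, blank6 in the frame of tray above 0.004 m or y of each of blank4, blank5 in the frame of tray above 0.004 m or y of each of blank4, blank6 in the frame of tray above 0.004 m or y of each of blank5, blank6 in the frame of tray above 0.004 m) and (y of each of blank1, blank2 in the frame of tray below -0.004 m or y of each of blank1, blank3 in the frame of tray below -0.004 m or y of each of blank1, blank4 in the frame of tray below -0.004 m or y of each of blank1, blank5 in the frame of tray below -0.004 m or y of each of blank1, blank6 in the frame of tray below -0.004 m or y of each of blank2, blank3 in the frame of tray below -0.004 m or y of each of blank2, blank4 in the frame of tray below -0.004 m or y of each of blank2, blank5 in the frame of tray below -0.004 m or y of each of blank2, blank6 in the frame of tray below -0.004 m or y of each of blank3, blank4 in the frame of tray below -0.004 m or y of each of blank3, blank5 in the frame of tray below -0.004 m or y of each of blank3, blank6 in the frame of tray below -0.004 m or y of each of blank4, blank5 in the frame of tray below -0.004 m or y of each of blank4, blank6 in the frame of tray below -0.004 m or y of each of blank5, blank6 in the frame of tray below -0.004 m) and angle between shaker's own z axis and vertical below 0.1 rad and height (world z) of shaker between -0.008 and 0.008 m and horizontal distance between shaker and tray above 0.075 m); the robot touches nothing.
It fails at once if the fingers touch a blank (contact force between the fingers and blank1 above 0.5 N or contact force between the fingers and blank2 above 0.5 N or contact force between the fingers and blank3 above 0.5 N or contact force between the fingers and blank4 above 0.5 N or contact force between the fingers and blank5 above 0.5 N or contact force between the fingers and blank6 above 0.5 N).
It also fails if it takes over 58 s, if anything falls off the work surface, if the arm or the gripper's body presses on something with over 40 N, if the wrist force passes 120 N, or if a joint passes its speed limit or range.

## Robot

A 6-joint arm with a two-finger parallel gripper is mounted at the origin on a cart in front of the work surface, level with it; the furniture and walls round the work are solid. World frame = base frame: x ahead of the robot, y to its left, z up, the work surface at z = 0. Lengths are in mm, angles in rad, forces in N, time in s.
With the tool pointing down it reaches from about 275 to 750 mm from the base axis. Payload 10.2 kg.
Tool frame: the origin (TCP) lies midway between the tips of the shut fingers; the grasp point (between the pads) lies 19 mm behind it; z points along the fingers, y is the line along which they close (so a half turn about z gives the same grasp; the last joint's range is limited). The gripper opens to 85 mm and grips with 20 to 120 N. Pads are 22 mm wide; open, the fingers measure 114 mm over their backs; the gripper's body (76 mm by 85 mm) begins 54 mm behind the grasp point. The pads swing forward as they close: fully open they stand 13 mm farther back than shut.
Start: joints at [-1.386, 0.313, 1.498, -0, 1.331, -0.223], TCP at [208.198, -481.959, 231.294] pointing down, gripper open.
Joint ranges: [-2.94, 2.94], [-0.97, 2.17], [0.19, 2.56], [-1.23, 4.37], [0.02, 3.11], [-2.88, 2.88]. Speed limits (rad/s): [2.39, 2.39, 3.01, 3.14, 3.14, 3.14].

## Interface

Orientations are given as a unit quaternion [w, x, y, z].
In Python, from rig import sense, capture, finish_job, find_in, place_of gives the robot as it stands. The module is installed in compiled form; this text tells all that it offers.
- The arm moves only by the shell command python3 -m jog 'ROWS' [FORCE]. ROWS is JSON, a list of rows, each an object of numbers: "tx", "ty", "tz": the shift along the tool's x, y, z in mm; "ax", "ay", "az": the turn, a rotation vector about the tool's x, y, z in rad; "jaw": the closure, from -1 (fully open) to 1 (shut), so that 0 is half open. In form: [{"tx": .., "ty": .., "tz": .., "ax": .., "ay": .., "az": .., "jaw": ..}, ...]. A call has 1 to 5 rows; each row shifts and turns the commanded pose from where the row before left it, along the tool's axes as they then stand; what a row does not reach is not made up. A row lasts 1/8 s, in which the tool goes at most 62.5 mm and 10.7 degrees, less where a joint would pass 70% of its speed; a pose out of reach is approached as far as the arm can. A call with a gripper value outside its range is refused whole. The fingers move at their own pace and stop on an object; FORCE is the grip in N (left out, the last holds). Time passes only in rows, so rows that do not move let the fingers close. It gives the time, the measured TCP pose, the force, the opening and the grip force at its end, in the units of the state.
- sense(): the state, without advancing time (a new reading comes with each control period).
- capture(name): name is "scene" or "top"; returns a dict with "color" (480x640x3 uint8, red, green, blue), "depth" (480x640 float32, mm along the optical axis (not along the pixel's ray), 0 where there is no reading), "fx", "fy", "cx", "cy" (pixels), "camera_from_world" (4x4, takes a point from world to camera coordinates). Camera axes: x right, y up, looking along -z (the intrinsics and any distortion apply to the point x, -y, -z); pixel columns grow to the right and rows downward; lengths in mm; the calibration is good to about 2 mm. A picture is of the moment at which its call begins.
- finish_job(): hands the job in; it is judged then, once.
Trained networks look in the newest picture that a camera, given by its name, has taken for a name from the list of things; names that differ only in an ending like _2 or _b are one class to them, and where a whole thing is asked for, a point or a joint stands for the part that bears it (a point fixed in the world has none). Each returns a list of dicts, best first, with "conf" (0 to 1); they miss things now and then, are a little off and sometimes report something else, mostly with a low value. They report only what shows in the picture. A call takes as long as a camera call.
- find_in(query, camera): "centre" ([column, row] in pixels, amid what is visible of it).
- place_of(query, camera): "centre" ([column, row] in pixels: a listed point, or the origin of a listed thing).
The state is a dict: "time_s": time; "joints": joint angles; "dq": joint speeds; "tau": joint torques, N m; "eef_pos": TCP position; "ee_rot": TCP orientation; "force": force on the tool from outside, world axes, zero at the start; "wrist_torque": the same for the moment, N m; "grip_width": opening from 0.0 (shut) to 1.0 (fully open); "grip_force": force on a finger pad.
Only numpy, scipy, OpenCV 4.12 (cv2) and the standard library are available. Lean on these libraries where they do the work, as an engineer would, in place of code of your own. Each camera call takes 0.05 s, during which the arm holds its last target. There are 200 camera calls.

## Working session

There is one attempt and no reset: what is moved stays moved. The work goes in short steps, Python scripts to look and compute and a shell command to move; the robot and the scene stay as the last step left them, time stands still between calls to the robot, and variables do not carry over. Pictures are saved under pics/ and viewed, at most 10 in all, crops included, and the job is handed in when it is done.

```bash
mkdir -p pics; cat > h.py <<'E'
import numpy as np,cv2
from rig import *
def w(c,u,v,z=None):
    # pixel -> world; by depth, or on plane z
    M=np.linalg.inv(c["camera_from_world"]); 
    d=np.array([(u-c["cx"])/c["fx"],-(v-c["cy"])/c["fy"],-1.])
    o=M[:3,3]; r=M[:3,:3]@d
    s=(z-o[2])/r[2] if z is not None else c["depth"][int(v),int(u)]
    return o+r*s
def pts(c):
    v,u=np.mgrid[:480,:640]; D=c["depth"].astype(float)
    P=np.stack([(u-c["cx"])/c["fx"]*D,-(v-c["cy"])/c["fy"]*D,-D],-1)
    M=np.linalg.inv(c["camera_from_world"]); return P@M[:3,:3].T+M[:3,3]
E
python3 - <<'E'
from h import *
for n in("scene","top"):
    c=capture(n); cv2.imwrite(f"pics/{n}0.png",c["color"][...,::-1])
    print(n,np.linalg.inv(c["camera_from_world"])[:3,3].round(), c["fx"])
    for q in("shaker","tray"):
        for f in(find_in,place_of):
            for r in f(q,n)[:3]:
                u,v=r["centre"]; print(q,f.__name__,round(r["conf"],2),np.round([u,v]),w(c,u,v).round(),w(c,u,v,0).round())
s=sense();print(s["time_s"],s["ee_rot"])
E
```

```text
scene [  5. 413. 613.] 574.9271673068383
shaker call 0.6 [271. 292.] [452. 194.  23.] [469. 186.   0.]
shaker call 0.63 [267. 306.] [439. 209.  16.] [451. 204.   0.]
tray call 0.65 [396. 202.] [513. -74.   3.] [515. -76.   0.]
tray call 0.42 [291. 324.] [396. 198.  16.] [407. 192.   0.]
tray call 0.77 [413. 205.] [493. -92.   2.] [494. -93.   0.]
tray call 0.48 [246. 282.] [493. 211.  15.] [506. 205.   0.]
top [385.  79. 915.] 486.8067278031596
shaker call 0.88 [257. 259.] [446. 202.  85.] [453. 215.   0.]
shaker call 0.74 [261. 263.] [442. 199.  58.] [446. 207.   0.]
tray call 0.83 [422. 240.] [495. -95.   5.] [496. -96.   0.]
tray call 0.83 [422. 243.] [489. -94.  10.] [491. -96.   0.]
0.5 [-3.95440181e-05  9.79288500e-01  2.02469830e-01 -5.61819682e-06]
```

View pics/top0.png

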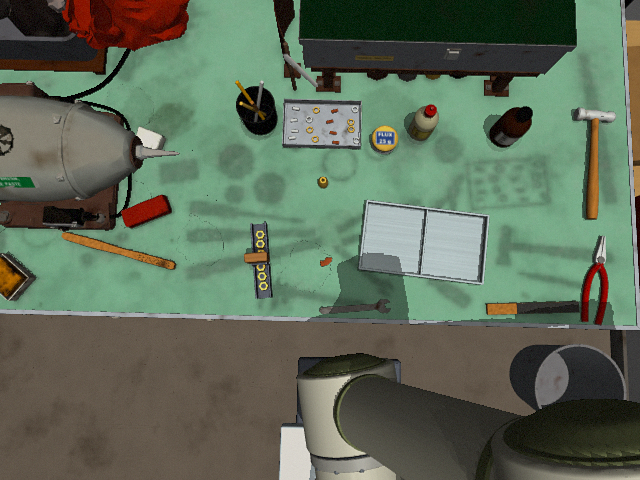

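View pics/scene0.png

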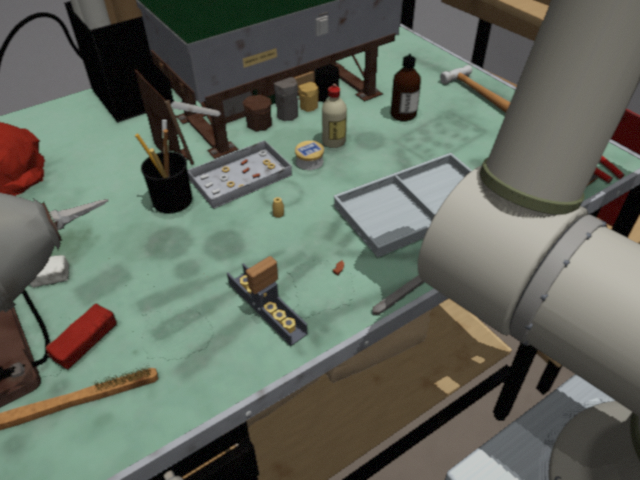

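```bash
python3 - <<'E'
from h import *
c=capture("top"); P=pts(c); X,Y,Z=P[...,0],P[...,1],P[...,2]
def rect(m):
    q=P[m][:,:2].astype(np.float32); r=cv2.minAreaRect(q); return len(q),np.round(r[0],1),np.round(r[1],1),round(r[2],1)
near=(abs(X-446)<110)&(abs(Y-202)<110)
print("grip",rect(near&(Z>78)&(Z<92)))
print("trough",rect((np.hypot(X-446,Y-202)<90)&(Z>12)&(Z<32)))
print("tray rim",rect((np.hypot(X-493,Y+95)<150)&(Z>14)&(Z<26)))
print("tall near:",[(np.round(P[(abs(X-x)<100)&(abs(Y-y)<150)][:,2].max())) for x,y in((446,202),(493,-95))])
E
```

```text
grip (220, array([449.8, 205.8]), array([16.1, 40. ]), 5.9)
trough (578, array([449.8, 205.6]), array([139.4,  30. ]), 6.5)
tray rim (1100, array([491.7, -95.4]), array([231.6, 131.7]), 84.4)
tall near: [np.float64(915.0), np.float64(26.0)]
```

The top view shows the shaker at about (258,259) with its long axis roughly along world x. The plain tray is at (423,242), with the zinc tray well away at (322,124). The scene view agrees: shaker at (267,300), plain tray at (410,200), and nothing tall near either of them.

The measured sizes match those given: grip 16x40, trough 139x30, tray 232x132. I'm moving above the shaker.

```bash
python3 -m jog '[{"tx":20,"ty":-22,"jaw":-1},{"tx":40,"ty":-43},{"tx":40,"ty":-43},{"tx":40,"ty":-43},{"tx":40,"ty":-43}]' 60
python3 -m jog '[{"tx":40,"ty":-43},{"tx":40,"ty":-43},{"tx":40,"ty":-43},{"tx":40,"ty":-43},{"tx":40,"ty":-43}]'
python3 -m jog '[{"tx":40,"ty":-43},{"tx":40,"ty":-43},{"tx":35,"ty":-40},{"az":-0.18},{"az":-0.18}]'
python3 -m jog '[{"az":-0.18},{"az":-0.18},{"az":-0.18},{"az":-0.18},{"az":-0.18}]'
cat > st.py <<'E'
from h import *
from scipy.spatial.transform import Rotation as R
import sys
s=sense(); q=s["ee_rot"]; r=R.from_quat([q[1],q[2],q[3],q[0]]); m=r.as_matrix()
print("t",round(s["time_s"],2),"tcp",np.round(s["eef_pos"],1),"yaw_y",round(np.degrees(np.arctan2(m[1,1],m[0,1])),2),"z",m[:,2].round(3),"j",np.round(s["joints"],2),"f",np.round(s["force"],1),s["grip_width"],s["grip_force"])
if len(sys.argv)>3: print("tool shift to target",(m.T@(np.array(list(map(float,sys.argv[1:4])))-s["eef_pos"])).round(1))
E
python3 st.py 450 205.7 110
```

```text
t 0.55 tcp [ 208.2 -482.   231.3] yaw_y -66.63 z [ 0.  0. -1.] j [-1.39  0.31  1.5   0.    1.33 -0.22] f [-1.6 -0.  -0.3] 1.0005327148693233 0.0
tool shift to target [ 494.7 -535.4  121.3]schema error: expected keys tx, ty, tz, ax, ay, az, jaw
schema error: expected keys tx, ty, tz, ax, ay, az, jaw
schema error: expected keys tx, ty, tz, ax, ay, az, jaw
schema error: expected keys tx, ty, tz, ax, ay, az, jaw
```

```bash
python3 -m jog '[{"tx":20,"ty":-22,"tz":0,"ax":0,"ay":0,"az":0,"jaw":-1},{"tx":40,"ty":-43,"tz":0,"ax":0,"ay":0,"az":0,"jaw":-1},{"tx":40,"ty":-43,"tz":0,"ax":0,"ay":0,"az":0,"jaw":-1},{"tx":40,"ty":-43,"tz":0,"ax":0,"ay":0,"az":0,"jaw":-1},{"tx":40,"ty":-43,"tz":0,"ax":0,"ay":0,"az":0,"jaw":-1}]' 60
python3 -m jog '[{"tx":40,"ty":-43,"tz":0,"ax":0,"ay":0,"az":0,"jaw":-1},{"tx":40,"ty":-43,"tz":0,"ax":0,"ay":0,"az":0,"jaw":-1},{"tx":40,"ty":-43,"tz":0,"ax":0,"ay":0,"az":0,"jaw":-1},{"tx":40,"ty":-43,"tz":0,"ax":0,"ay":0,"az":0,"jaw":-1},{"tx":40,"ty":-43,"tz":0,"ax":0,"ay":0,"az":0,"jaw":-1}]'
python3 -m jog '[{"tx":40,"ty":-43,"tz":0,"ax":0,"ay":0,"az":0,"jaw":-1},{"tx":40,"ty":-43,"tz":0,"ax":0,"ay":0,"az":0,"jaw":-1},{"tx":35,"ty":-40,"tz":0,"ax":0,"ay":0,"az":0,"jaw":-1},{"tx":0,"ty":0,"tz":0,"ax":0,"ay":0,"az":-0.18,"jaw":-1},{"tx":0,"ty":0,"tz":0,"ax":0,"ay":0,"az":-0.18,"jaw":-1}]'
python3 -m jog '[{"tx":0,"ty":0,"tz":0,"ax":0,"ay":0,"az":-0.18,"jaw":-1},{"tx":0,"ty":0,"tz":0,"ax":0,"ay":0,"az":-0.18,"jaw":-1},{"tx":0,"ty":0,"tz":0,"ax":0,"ay":0,"az":-0.18,"jaw":-1},{"tx":0,"ty":0,"tz":0,"ax":0,"ay":0,"az":-0.18,"jaw":-1},{"tx":0,"ty":0,"tz":0,"ax":0,"ay":0,"az":-0.18,"jaw":-1}]'
python3 st.py 450 205.7 110
```

```text
time_s: 1.18
eef_pos: [296.7, -230.8, 231.4]
ee_rot: [0.0, 0.979, 0.202, 0.0]
force: [1.7, -0.4, -0.1]
grip_width: 1.004
grip_force: 0.0
time_s: 1.8
eef_pos: [395.2, 46.2, 231.6]
ee_rot: [0.0, 0.979, 0.203, 0.0]
force: [0.1, -1.5, 0.1]
grip_width: 1.003
grip_force: 0.0
time_s: 2.42
eef_pos: [450.4, 206.1, 231.1]
ee_rot: [-0.0, 0.926, 0.378, -0.0]
force: [0.5, 0.0, -0.6]
grip_width: 1.0
grip_force: 0.0
time_s: 3.05
eef_pos: [450.4, 205.5, 231.3]
ee_rot: [0.0, 0.67, 0.743, 0.0]
force: [-0.1, 0.2, 0.6]
grip_width: 0.997
grip_force: 0.0
t 3.05 tcp [450.4 205.5 231.3] yaw_y 5.9 z [ 0.  0. -1.] j [0.19 0.25 1.58 0.   1.31 0.09] f [-0.1  0.2  0.6] 0.9974085498598255 0.0
tool shift to target [  0.3  -0.4 121.3]
```

```bash
python3 -m jog '[{"tx":0,"ty":0,"tz":45,"ax":0,"ay":0,"az":0,"jaw":-1},{"tx":0,"ty":0,"tz":45,"ax":0,"ay":0,"az":0,"jaw":-1},{"tx":0,"ty":0,"tz":45,"ax":0,"ay":0,"az":0,"jaw":-1},{"tx":0,"ty":0,"tz":30,"ax":0,"ay":0,"az":0,"jaw":-1},{"tx":0,"ty":0,"tz":15,"ax":0,"ay":0,"az":0,"jaw":-1}]'
python3 -m jog '[{"tx":0,"ty":0,"tz":0,"ax":0,"ay":0,"az":0,"jaw":0},{"tx":0,"ty":0,"tz":0,"ax":0,"ay":0,"az":0,"jaw":0.4},{"tx":0,"ty":0,"tz":0,"ax":0,"ay":0,"az":0,"jaw":0.7},{"tx":0,"ty":0,"tz":0,"ax":0,"ay":0,"az":0,"jaw":1},{"tx":0,"ty":0,"tz":0,"ax":0,"ay":0,"az":0,"jaw":1}]' 60
python3 -m jog '[{"tx":0,"ty":0,"tz":0,"ax":0,"ay":0,"az":0,"jaw":1},{"tx":0,"ty":0,"tz":0,"ax":0,"ay":0,"az":0,"jaw":1},{"tx":0,"ty":0,"tz":0,"ax":0,"ay":0,"az":0,"jaw":1}]'
python3 st.py; python3 - <<'E'
from h import *
c=capture("scene"); cv2.imwrite("pics/g.png",cv2.resize(c["color"][200:380,160:400,::-1],None,fx=3,fy=3))
E
```

```text
time_s: 3.68
eef_pos: [450.0, 205.3, 50.0]
ee_rot: [-0.001, 0.672, 0.741, -0.001]
force: [0.1, 0.4, -0.3]
grip_width: 1.008
grip_force: 0.0
time_s: 4.3
eef_pos: [450.8, 205.6, 52.1]
ee_rot: [0.0, 0.672, 0.741, 0.0]
force: [-1.4, -0.4, 5.8]
grip_width: 0.18
grip_force: 59.9
time_s: 4.68
eef_pos: [450.8, 205.6, 52.1]
ee_rot: [0.0, 0.672, 0.741, 0.0]
force: [-1.1, -0.3, 5.3]
grip_width: 0.182
grip_force: 59.9
t 4.67 tcp [450.8 205.6  52.1] yaw_y 5.56 z [ 0.001  0.    -1.   ] j [0.19 0.47 1.79 0.   0.88 0.09] f [-1.1 -0.3  5.3] 0.18156038715117126 59.88546967506409
```

View pics/g.png

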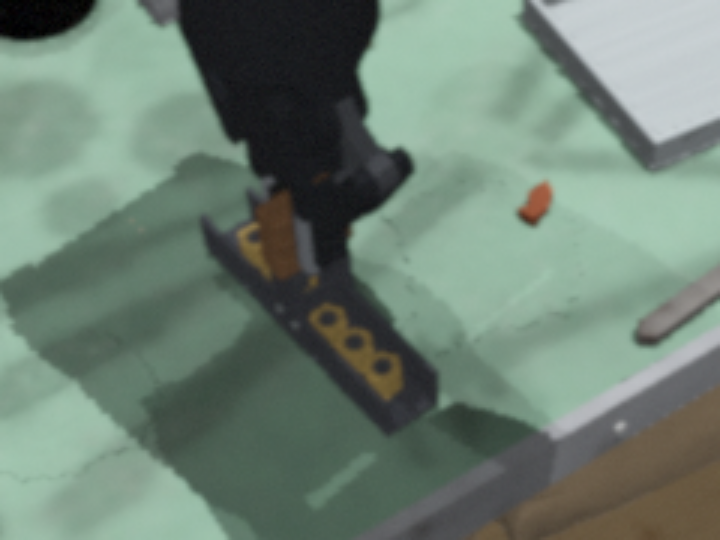

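The picture shows the wooden grip held between the pads, with all blanks lying flat in the trough (three in front at about (355,345) in the crop). The width reading of about 15.4 mm matches the grip, so I'm lifting gently and carrying to the first bay.

```bash
python3 -m jog '[{"tx":0,"ty":0,"tz":-5,"ax":0,"ay":0,"az":0,"jaw":1},{"tx":0,"ty":0,"tz":-13,"ax":0,"ay":0,"az":0,"jaw":1},{"tx":0,"ty":0,"tz":-20,"ax":0,"ay":0,"az":0,"jaw":1},{"tx":0,"ty":0,"tz":-20,"ax":0,"ay":0,"az":0,"jaw":1},{"tx":0,"ty":0,"tz":-10,"ax":0,"ay":0,"az":0,"jaw":1}]'
python3 -m jog '[{"tx":0,"ty":0,"tz":0,"ax":0,"ay":0,"az":0,"jaw":1},{"tx":-8,"ty":-0.7,"tz":0,"ax":0,"ay":0,"az":0,"jaw":1},{"tx":-15,"ty":-1.4,"tz":0,"ax":0,"ay":0,"az":0,"jaw":1},{"tx":-22,"ty":-2,"tz":0,"ax":0,"ay":0,"az":0,"jaw":1},{"tx":-25,"ty":-2.3,"tz":0,"ax":0,"ay":0,"az":0,"jaw":1}]'
python3 -m jog '[{"tx":-25,"ty":-2.3,"tz":0,"ax":0,"ay":0,"az":0,"jaw":1},{"tx":-25,"ty":-2.3,"tz":0,"ax":0,"ay":0,"az":0,"jaw":1},{"tx":-25,"ty":-2.3,"tz":0,"ax":0,"ay":0,"az":0,"jaw":1},{"tx":-25,"ty":-2.3,"tz":0,"ax":0,"ay":0,"az":0,"jaw":1},{"tx":-25,"ty":-2.3,"tz":0,"ax":0,"ay":0,"az":0,"jaw":1}]'
python3 -m jog '[{"tx":-22,"ty":-2,"tz":0,"ax":0,"ay":0,"az":0,"jaw":1},{"tx":-15,"ty":-1.4,"tz":0,"ax":0,"ay":0,"az":0,"jaw":1},{"tx":-8,"ty":-0.7,"tz":0,"ax":0,"ay":0,"az":0,"jaw":1},{"tx":0,"ty":0,"tz":0,"ax":0,"ay":0,"az":0.03,"jaw":1},{"tx":0,"ty":0,"tz":0,"ax":0,"ay":0,"az":0.05,"jaw":1}]'
python3 -m jog '[{"tx":0,"ty":0,"tz":0,"ax":0,"ay":0,"az":0.05,"jaw":1},{"tx":0,"ty":0,"tz":0,"ax":0,"ay":0,"az":0.05,"jaw":1},{"tx":0,"ty":0,"tz":0,"ax":0,"ay":0,"az":0.02,"jaw":1},{"tx":0,"ty":0,"tz":0,"ax":0,"ay":0,"az":0,"jaw":1},{"tx":0,"ty":0,"tz":0,"ax":0,"ay":0,"az":0,"jaw":1}]'
python3 st.py 452.5 -34.3 115; python3 - <<'E'
from h import *
c=capture("scene"); cv2.imwrite("pics/t.png",c["color"][...,::-1])
E
```

```text
time_s: 5.35
eef_pos: [450.7, 205.6, 120.7]
ee_rot: [0.001, 0.672, 0.741, 0.001]
force: [0.3, -0.0, -3.4]
grip_width: 0.176
grip_force: 58.7
time_s: 5.98
eef_pos: [450.5, 133.7, 118.9]
ee_rot: [-0.0, 0.672, 0.741, -0.0]
force: [0.0, -0.6, -3.6]
grip_width: 0.177
grip_force: 58.7
time_s: 6.6
eef_pos: [451.0, 8.0, 119.0]
ee_rot: [-0.0, 0.672, 0.74, -0.0]
force: [0.7, 0.3, -3.4]
grip_width: 0.182
grip_force: 58.7
time_s: 7.22
eef_pos: [451.7, -35.0, 119.2]
ee_rot: [-0.0, 0.702, 0.712, 0.0]
force: [0.1, -0.1, -4.2]
grip_width: 0.175
grip_force: 58.7
time_s: 7.85
eef_pos: [451.8, -35.4, 119.3]
ee_rot: [-0.0, 0.742, 0.67, 0.0]
force: [-0.1, -0.1, -4.0]
grip_width: 0.176
grip_force: 58.7
t 7.85 tcp [451.8 -35.4 119.3] yaw_y -5.87 z [-0.  0. -1.] j [-0.34  0.29  1.85  0.    1.   -0.24] f [-0.1 -0.1 -4. ] 0.17587957716014221 58.66436183452606
tool shift to target [1.1 0.6 4.3]
```

View pics/t.png

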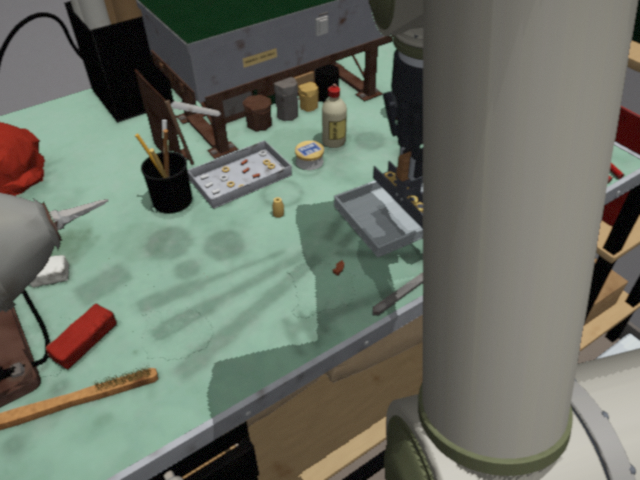

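```bash
python3 -m jog '[{"tx":0,"ty":0,"tz":2,"ax":0.05,"ay":0,"az":0,"jaw":1},{"tx":0,"ty":0,"tz":0,"ax":0.1,"ay":0,"az":0,"jaw":1},{"tx":0,"ty":0,"tz":0,"ax":0.1,"ay":0,"az":0,"jaw":1},{"tx":0,"ty":0,"tz":0,"ax":0.08,"ay":0,"az":0,"jaw":1},{"tx":0,"ty":0,"tz":0,"ax":0.07,"ay":0,"az":0,"jaw":1}]'
python3 -m jog '[{"tx":0,"ty":0,"tz":0,"ax":0.05,"ay":0,"az":0,"jaw":1},{"tx":0,"ty":0,"tz":0,"ax":0.05,"ay":0,"az":0,"jaw":1},{"tx":0,"ty":0,"tz":0,"ax":0.05,"ay":0,"az":0,"jaw":1},{"tx":0,"ty":0,"tz":0,"ax":0.05,"ay":0,"az":0,"jaw":1},{"tx":0,"ty":0,"tz":0,"ax":0.05,"ay":0,"az":0,"jaw":1}]'
python3 -m jog '[{"tx":0,"ty":0,"tz":0,"ax":0.05,"ay":0,"az":0,"jaw":1},{"tx":0,"ty":0,"tz":0,"ax":0,"ay":0,"az":0,"jaw":1},{"tx":0,"ty":0,"tz":0,"ax":0,"ay":0,"az":0,"jaw":1},{"tx":0,"ty":0,"tz":0,"ax":0,"ay":0,"az":0,"jaw":1},{"tx":0,"ty":0,"tz":0,"ax":0,"ay":0,"az":0,"jaw":1}]'
python3 st.py; python3 - <<'E'
from h import *
c=capture("top");d=capture("scene"); a=cv2.resize(c["color"][170:310,340:510],None,fx=2.4,fy=2.4);b=cv2.resize(d["color"][130:290,310:480],None,fx=2.2,fy=2.2)
h=min(len(a),len(b)); cv2.imwrite("pics/p1.png",np.hstack([a[:h],b[:h]])[...,::-1])
E
```

```text
time_s: 8.52
eef_pos: [452.1, -35.6, 117.2]
ee_rot: [-0.148, 0.728, 0.656, -0.134]
force: [-0.2, 0.6, -3.9]
grip_width: 0.178
grip_force: 58.8
time_s: 9.15
eef_pos: [452.2, -35.6, 117.2]
ee_rot: [-0.237, 0.704, 0.635, -0.214]
force: [0.2, 0.5, -3.4]
grip_width: 0.178
grip_force: 59.0
time_s: 9.78
eef_pos: [451.8, -35.5, 117.5]
ee_rot: [-0.254, 0.698, 0.629, -0.229]
force: [1.0, -0.2, -2.2]
grip_width: 0.182
grip_force: 59.0
t 9.78 tcp [451.8 -35.5 117.5] yaw_y -5.91 z [-0.64   0.066 -0.765] j [-0.27  0.69  1.39 -0.11  1.75 -0.15] f [ 1.  -0.2 -2.2] 0.18203471518924447 58.97577702999115
```

View pics/p1.png

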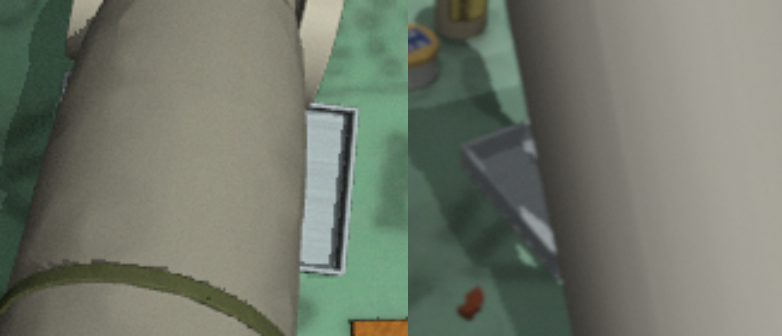

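```bash
python3 -m jog '[{"tx":0,"ty":0,"tz":0,"ax":-0.08,"ay":0,"az":0,"jaw":1},{"tx":0,"ty":0,"tz":0,"ax":-0.16,"ay":0,"az":0,"jaw":1},{"tx":0,"ty":0,"tz":0,"ax":-0.18,"ay":0,"az":0,"jaw":1},{"tx":0,"ty":0,"tz":0,"ax":-0.16,"ay":0,"az":0,"jaw":1},{"tx":0,"ty":0,"tz":0,"ax":-0.12,"ay":0,"az":0,"jaw":1}]'
python3 -m jog '[{"tx":0,"ty":0,"tz":0,"ax":0,"ay":0,"az":0,"jaw":1},{"tx":-4,"ty":3,"tz":0,"ax":0,"ay":0,"az":0,"jaw":1},{"tx":-8,"ty":6,"tz":0,"ax":0,"ay":0,"az":0,"jaw":1},{"tx":-11,"ty":9,"tz":0,"ax":0,"ay":0,"az":0,"jaw":1},{"tx":-11,"ty":9,"tz":0,"ax":0,"ay":0,"az":0,"jaw":1}]'
python3 -m jog '[{"tx":-11,"ty":9,"tz":0,"ax":0,"ay":0,"az":0,"jaw":1},{"tx":-11,"ty":9,"tz":0,"ax":0,"ay":0,"az":0,"jaw":1},{"tx":-11,"ty":9,"tz":0,"ax":0,"ay":0,"az":0,"jaw":1},{"tx":-11,"ty":9,"tz":0,"ax":0,"ay":0,"az":0,"jaw":1},{"tx":-11,"ty":9,"tz":0,"ax":0,"ay":0,"az":0,"jaw":1}]'
python3 -m jog '[{"tx":-11,"ty":9,"tz":0,"ax":0,"ay":0,"az":0,"jaw":1},{"tx":-8,"ty":6,"tz":0,"ax":0,"ay":0,"az":0,"jaw":1},{"tx":-4,"ty":3,"tz":0,"ax":0,"ay":0,"az":0,"jaw":1},{"tx":0,"ty":0,"tz":0,"ax":0,"ay":0,"az":0,"jaw":1},{"tx":0,"ty":0,"tz":0,"ax":0,"ay":0,"az":0,"jaw":1}]'
python3 st.py 530.9 -156.5 115; python3 - <<'E'
from h import *
c=capture("top");d=capture("scene"); a=cv2.resize(c["color"][170:310,340:510],None,fx=2.4,fy=2.4);b=cv2.resize(d["color"][130:290,310:480],None,fx=2.2,fy=2.2)
h=min(len(a),len(b)); cv2.imwrite("pics/p2.png",np.hstack([a[:h],b[:h]])[...,::-1])
E
```

```text
time_s: 10.5
eef_pos: [451.3, -35.4, 117.8]
ee_rot: [0.002, 0.743, 0.67, 0.001]
force: [-0.1, -0.5, -3.6]
grip_width: 0.182
grip_force: 59.0
time_s: 11.12
eef_pos: [475.9, -73.2, 117.1]
ee_rot: [-0.0, 0.743, 0.67, -0.0]
force: [0.5, -0.4, -4.5]
grip_width: 0.177
grip_force: 59.2
time_s: 11.75
eef_pos: [514.8, -132.2, 117.3]
ee_rot: [0.0, 0.743, 0.67, 0.0]
force: [0.1, -1.1, -4.6]
grip_width: 0.176
grip_force: 59.2
time_s: 12.38
eef_pos: [529.6, -155.8, 117.3]
ee_rot: [-0.0, 0.742, 0.67, -0.0]
force: [0.2, -0.9, -2.2]
grip_width: 0.18
grip_force: 59.2
t 12.38 tcp [ 529.6 -155.8  117.3] yaw_y -5.89 z [-0.  0. -1.] j [-0.5   0.48  1.56  0.    1.09 -0.4 ] f [ 0.2 -0.9 -2.2] 0.17992939248843717 59.181970953941345
tool shift to target [-0.5  1.3  2.3]
```

View pics/p2.png

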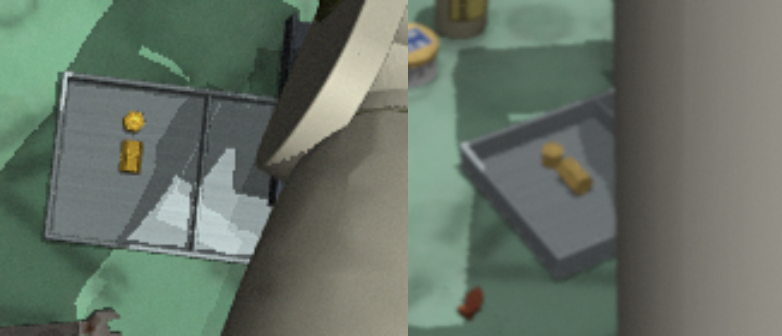

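Three blanks lie in the left bay, one at about (133,121) and two touching at (131,157) in the top crop. Now I'm pouring the other end.

```bash
python3 -m jog '[{"tx":0,"ty":0,"tz":2,"ax":-0.05,"ay":0,"az":0,"jaw":1},{"tx":0,"ty":0,"tz":0,"ax":-0.1,"ay":0,"az":0,"jaw":1},{"tx":0,"ty":0,"tz":0,"ax":-0.1,"ay":0,"az":0,"jaw":1},{"tx":0,"ty":0,"tz":0,"ax":-0.08,"ay":0,"az":0,"jaw":1},{"tx":0,"ty":0,"tz":0,"ax":-0.07,"ay":0,"az":0,"jaw":1}]'
python3 -m jog '[{"tx":0,"ty":0,"tz":0,"ax":-0.05,"ay":0,"az":0,"jaw":1},{"tx":0,"ty":0,"tz":0,"ax":-0.05,"ay":0,"az":0,"jaw":1},{"tx":0,"ty":0,"tz":0,"ax":-0.05,"ay":0,"az":0,"jaw":1},{"tx":0,"ty":0,"tz":0,"ax":-0.05,"ay":0,"az":0,"jaw":1},{"tx":0,"ty":0,"tz":0,"ax":-0.05,"ay":0,"az":0,"jaw":1}]'
python3 -m jog '[{"tx":0,"ty":0,"tz":0,"ax":-0.05,"ay":0,"az":0,"jaw":1},{"tx":0,"ty":0,"tz":0,"ax":0,"ay":0,"az":0,"jaw":1},{"tx":0,"ty":0,"tz":0,"ax":0,"ay":0,"az":0,"jaw":1},{"tx":0,"ty":0,"tz":0,"ax":0,"ay":0,"az":0,"jaw":1},{"tx":0,"ty":0,"tz":0,"ax":0,"ay":0,"az":0,"jaw":1}]'
python3 st.py
python3 -m jog '[{"tx":0,"ty":0,"tz":0,"ax":0.08,"ay":0,"az":0,"jaw":1},{"tx":0,"ty":0,"tz":0,"ax":0.16,"ay":0,"az":0,"jaw":1},{"tx":0,"ty":0,"tz":0,"ax":0.18,"ay":0,"az":0,"jaw":1},{"tx":0,"ty":0,"tz":0,"ax":0.16,"ay":0,"az":0,"jaw":1},{"tx":0,"ty":0,"tz":0,"ax":0.12,"ay":0,"az":0,"jaw":1}]'
python3 -m jog '[{"tx":4,"ty":-3,"tz":0,"ax":0,"ay":0,"az":0,"jaw":1},{"tx":12,"ty":-3,"tz":0,"ax":0,"ay":0,"az":0,"jaw":1},{"tx":25,"ty":-6,"tz":0,"ax":0,"ay":0,"az":0,"jaw":1},{"tx":30,"ty":-10,"tz":0,"ax":0,"ay":0,"az":0,"jaw":1},{"tx":30,"ty":-10,"tz":0,"ax":0,"ay":0,"az":0,"jaw":1}]'
python3 -m jog '[{"tx":30,"ty":-10,"tz":0,"ax":0,"ay":0,"az":0,"jaw":1},{"tx":30,"ty":-10,"tz":0,"ax":0,"ay":0,"az":0,"jaw":1},{"tx":30,"ty":-10,"tz":0,"ax":0,"ay":0,"az":0,"jaw":1},{"tx":30,"ty":-10,"tz":0,"ax":0,"ay":0,"az":0,"jaw":1},{"tx":30,"ty":-10,"tz":0,"ax":0,"ay":0,"az":0,"jaw":1}]'
python3 -m jog '[{"tx":30,"ty":-10,"tz":0,"ax":0,"ay":0,"az":0,"jaw":1},{"tx":25,"ty":0,"tz":0,"ax":0,"ay":0,"az":0,"jaw":1},{"tx":12,"ty":0,"tz":0,"ax":0,"ay":0,"az":0,"jaw":1},{"tx":0,"ty":0,"tz":0,"ax":0,"ay":0,"az":0,"jaw":1},{"tx":0,"ty":0,"tz":0,"ax":0,"ay":0,"az":0,"jaw":1}]'
python3 st.py 450 205 60; python3 - <<'E'
from h import *
c=capture("top");d=capture("scene"); a=cv2.resize(c["color"][170:310,340:510],None,fx=2.4,fy=2.4);b=cv2.resize(d["color"][130:290,310:480],None,fx=2.2,fy=2.2)
h=min(len(a),len(b)); cv2.imwrite("pics/p3.png",np.hstack([a[:h],b[:h]])[...,::-1])
E
```

```text
time_s: 13.1
eef_pos: [529.5, -155.9, 115.5]
ee_rot: [0.148, 0.728, 0.656, 0.134]
force: [0.3, 0.0, -3.2]
grip_width: 0.174
grip_force: 59.2
time_s: 13.72
eef_pos: [529.7, -156.0, 115.6]
ee_rot: [0.238, 0.703, 0.635, 0.214]
force: [-0.5, -0.3, -2.0]
grip_width: 0.181
grip_force: 59.3
time_s: 14.35
eef_pos: [529.9, -156.2, 115.4]
ee_rot: [0.255, 0.697, 0.629, 0.23]
force: [-0.2, 0.3, -3.0]
grip_width: 0.18
grip_force: 59.3
t 14.35 tcp [ 529.9 -156.2  115.4] yaw_y -5.88 z [ 0.641 -0.066 -0.765] j [-0.66  0.29  2.08  1.17  0.38 -1.59] f [-0.2  0.3 -3. ] 0.18022292774856982 59.300753474235535
time_s: 14.98
eef_pos: [534.0, -149.7, 115.4]
ee_rot: [0.038, 0.734, 0.676, 0.05]
force: [-0.0, 1.0, -2.0]
grip_width: 0.18
grip_force: 59.3
time_s: 15.6
eef_pos: [508.9, -44.4, 113.0]
ee_rot: [0.039, 0.734, 0.676, 0.053]
force: [-0.2, -0.4, -2.1]
grip_width: 0.177
grip_force: 59.5
time_s: 16.23
eef_pos: [471.4, 109.0, 110.3]
ee_rot: [0.039, 0.734, 0.676, 0.053]
force: [0.3, 0.3, -2.3]
grip_width: 0.179
grip_force: 59.5
time_s: 16.85
eef_pos: [468.3, 174.5, 110.6]
ee_rot: [0.039, 0.734, 0.676, 0.052]
force: [0.1, -0.3, -3.1]
grip_width: 0.18
grip_force: 59.5
t 16.85 tcp [468.3 174.5 110.6] yaw_y -4.86 z [ 0.129  0.014 -0.992] j [ 0.12  0.33  1.82 -0.    0.85  0.21] f [ 0.1 -0.3 -3.1] 0.1802013351239074 59.47522044181824
tool shift to target [ 27.7 -27.1  48.2]
```

View pics/p3.png

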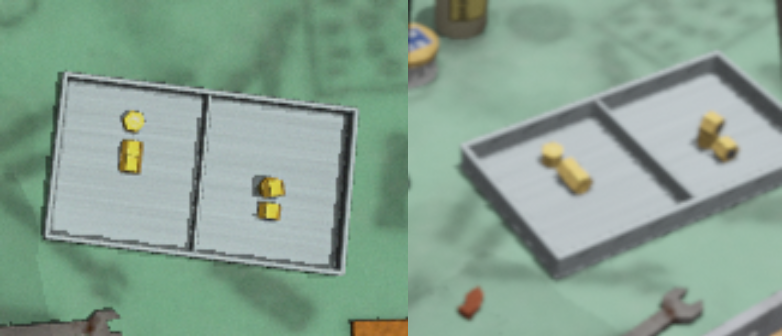

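```bash
python3 - <<'E'
from h import *
from scipy.spatial.transform import Rotation as R
s=sense(); q=s["ee_rot"]; m=R.from_quat([q[1],q[2],q[3],q[0]]).as_matrix()
y=np.radians(-5); Y=np.array([np.cos(y),np.sin(y),0]); Zt=np.array([0,0,-1.]); T=np.stack([np.cross(Y,Zt),Y,Zt],1)
print("rotvec tool",R.from_matrix(m.T@T).as_rotvec().round(3))
c=capture("top");d=capture("scene"); P=pts(c)
X,Y,Z=np.moveaxis(P,-1,0)
th=np.radians(-5.6); x=(X-491.7)*np.cos(th)+(Y+95.4)*np.sin(th); y=-(X-491.7)*np.sin(th)+(Y+95.4)*np.cos(th)
m=(abs(x)<58)&(abs(y)<108)&(abs(y)>6)&(Z>8)
n,l,st,ce=cv2.connectedComponentsWithStats(m.astype(np.uint8))
for i in range(1,n):
    if st[i,4]>3: print(st[i],"xy",x[l==i].mean().round(),y[l==i].mean().round(),"ztop",Z[l==i].max().round())
f=lambda im,r0,c0,h,w_:cv2.resize(im["color"][r0:r0+h,c0:c0+w_],(390,390),interpolation=cv2.INTER_CUBIC)
cv2.imwrite("pics/p4.png",np.hstack([f(c,225,425,60,60),f(d,170,420,60,60)])[...,::-1])
cv2.imwrite("pics/p5.png",np.hstack([f(c,180,220,130,130),f(d,200,200,180,180)])[...,::-1])
E
```

```text
rotvec tool [ 0.128 -0.025  0.004]
[391 216  10   9  61] xy 34.0 56.0 ztop 18.0
[390 228  10  14 120] xy 6.0 55.0 ztop 22.0
[448 244  11   9  81] xy -6.0 -53.0 ztop 33.0
[448 254   9   8  64] xy -23.0 -55.0 ztop 20.0
```

View pics/p4.png

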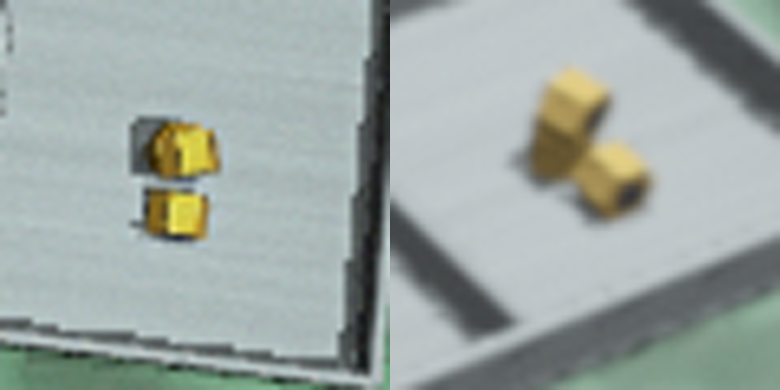

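View pics/p5.png

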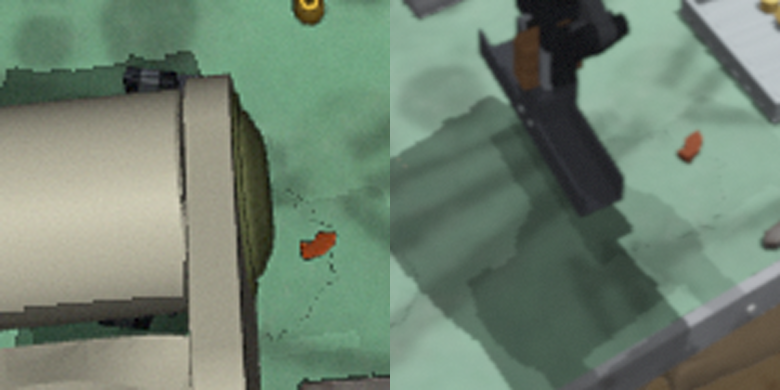

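The right bay holds two stacked blanks at about (183,150) in the crop and one at (178,213). The stack top measures about 33 mm, so the upper centre is about 25 mm and inside the limit. The shaker is empty, so I'm levelling it and setting it down.

```bash
python3 -m jog '[{"tx":0,"ty":0,"tz":0,"ax":0.128,"ay":-0.025,"az":0,"jaw":1},{"tx":0,"ty":0,"tz":0,"ax":0,"ay":0,"az":0,"jaw":1},{"tx":0,"ty":0,"tz":20,"ax":0,"ay":0,"az":0,"jaw":1},{"tx":0,"ty":0,"tz":20,"ax":0,"ay":0,"az":0,"jaw":1},{"tx":0,"ty":0,"tz":8,"ax":0,"ay":0,"az":0,"jaw":1}]'
python3 -m jog '[{"tx":0,"ty":0,"tz":0,"ax":0,"ay":0,"az":0,"jaw":1},{"tx":0,"ty":0,"tz":0,"ax":0,"ay":0,"az":0,"jaw":1}]'
python3 st.py 468 174 52
```

```text
time_s: 17.68
eef_pos: [467.7, 175.0, 61.8]
ee_rot: [0.0, 0.736, 0.677, -0.0]
force: [0.1, 1.1, -2.5]
grip_width: 0.184
grip_force: 59.5
time_s: 17.92
eef_pos: [468.8, 175.2, 63.4]
ee_rot: [0.001, 0.736, 0.677, 0.0]
force: [0.3, -0.4, -1.6]
grip_width: 0.177
grip_force: 59.5
t 17.93 tcp [468.8 175.2  63.4] yaw_y -4.73 z [ 0.002 -0.    -1.   ] j [ 0.12  0.46  1.77 -0.    0.91  0.21] f [ 0.3 -0.4 -1.6] 0.17718521774384297 59.48398411273956
tool shift to target [-1.3 -0.7 11.4]
```

```bash
python3 -m jog '[{"tx":0,"ty":0,"tz":5,"ax":0,"ay":0,"az":0,"jaw":1},{"tx":0,"ty":0,"tz":4,"ax":0,"ay":0,"az":0,"jaw":1},{"tx":0,"ty":0,"tz":2,"ax":0,"ay":0,"az":0,"jaw":1},{"tx":0,"ty":0,"tz":0,"ax":0,"ay":0,"az":0,"jaw":1},{"tx":0,"ty":0,"tz":0,"ax":0,"ay":0,"az":0,"jaw":1}]'
python3 st.py
```

```text
time_s: 18.55
eef_pos: [468.3, 175.1, 52.1]
ee_rot: [0.0, 0.736, 0.677, -0.0]
force: [-4.0, -1.3, 4.4]
grip_width: 0.175
grip_force: 60.7
t 18.55 tcp [468.3 175.1  52.1] yaw_y -4.72 z [-0.    -0.001 -1.   ] j [ 0.12  0.48  1.78 -0.    0.88  0.21] f [-4.  -1.3  4.4] 0.1747056214550898 60.732024908065796
```

Contact with the bench (+4.4 N, at the original grasp height). I'm releasing and retreating straight up.

```bash
python3 -m jog '[{"tx":0,"ty":0,"tz":0,"ax":0,"ay":0,"az":0,"jaw":0.4},{"tx":0,"ty":0,"tz":0,"ax":0,"ay":0,"az":0,"jaw":0},{"tx":0,"ty":0,"tz":0,"ax":0,"ay":0,"az":0,"jaw":-0.5},{"tx":0,"ty":0,"tz":0,"ax":0,"ay":0,"az":0,"jaw":-1},{"tx":0,"ty":0,"tz":0,"ax":0,"ay":0,"az":0,"jaw":-1}]' 20
python3 -m jog '[{"tx":0,"ty":0,"tz":-10,"ax":0,"ay":0,"az":0,"jaw":-1},{"tx":0,"ty":0,"tz":-30,"ax":0,"ay":0,"az":0,"jaw":-1},{"tx":0,"ty":0,"tz":-50,"ax":0,"ay":0,"az":0,"jaw":-1},{"tx":0,"ty":0,"tz":-50,"ax":0,"ay":0,"az":0,"jaw":-1},{"tx":0,"ty":0,"tz":-40,"ax":0,"ay":0,"az":0,"jaw":-1}]'
python3 -m jog '[{"tx":0,"ty":0,"tz":0,"ax":0,"ay":0,"az":0,"jaw":-1},{"tx":0,"ty":0,"tz":0,"ax":0,"ay":0,"az":0,"jaw":-1},{"tx":0,"ty":0,"tz":0,"ax":0,"ay":0,"az":0,"jaw":-1},{"tx":0,"ty":0,"tz":0,"ax":0,"ay":0,"az":0,"jaw":-1}]'
python3 st.py; python3 - <<'E'
from h import *
d=capture("scene"); cv2.imwrite("pics/e.png",d["color"][...,::-1])
E
```

```text
time_s: 19.18
eef_pos: [468.5, 175.1, 51.7]
ee_rot: [0.0, 0.736, 0.677, -0.0]
force: [-0.9, 0.9, -0.2]
grip_width: 1.0
grip_force: 0.0
time_s: 19.8
eef_pos: [468.4, 175.3, 234.6]
ee_rot: [0.001, 0.736, 0.677, 0.001]
force: [-0.9, -0.2, -0.2]
grip_width: 1.001
grip_force: 0.0
time_s: 20.3
eef_pos: [468.2, 175.2, 230.9]
ee_rot: [-0.0, 0.736, 0.677, -0.001]
force: [0.4, -0.1, 1.1]
grip_width: 1.0
grip_force: 0.0
t 20.3 tcp [468.2 175.2 230.9] yaw_y -4.73 z [-0.002 -0.001 -1.   ] j [ 0.12  0.26  1.57 -0.    1.31  0.21] f [ 0.4 -0.1  1.1] 0.999865380407642 0.0
```

View pics/e.png

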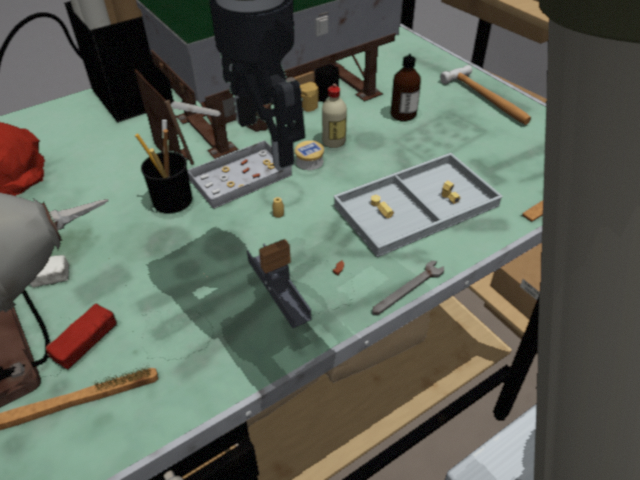

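The shaker stands upright and empty at (278,285), clear of the gripper. The blanks lie in both bays at (382,206) and (450,192).

```bash
python3 -c "from rig import finish_job; print(finish_job())"
```

```text
the job is handed in; nothing more can be done
None
```

The job is handed in at about 20 s with no verdict returned: the last pictures show three blanks in each bay (two in one bay stacked, upper centre about 25 mm up) and the empty shaker upright on the bench, about 270 mm from the tray.

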